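Sweep the jar lids into the wash tray

TASK

Sweep the three loose steel jar lids off the raised wooden filling board into the open steel wash tray that stands against one end of the board, pushing them along the board with the fingertips; do not pick any lid up. Leave the drinking glass, the closed jar and the steel measure that stand between the lids, and the mug and bottle on the counter, standing where they are.

Things in the scene. Friction and masses are not known exactly. Their poses are not given: they have to be found in the camera images.
- board: fixed raised wooden board, 260 mm along its own x, 320 mm along its own y, flat top without rims 45 mm above the counter; origin at the centre of its footprint on the counter, z up. The tray and the glass rack stand against its two ends (own +y and -y, either way round), both turned like the board
- tray: fixed open steel tray, outside 260 mm along its own x (as deep as the board), 130 mm along its own y, 40 mm high (its rim is 5 mm below the board's top), walls and floor 3 mm; origin at the centre of its underside, which is 228 mm from the board's origin, with a 3 mm gap between tray and board end
- rack: fixed low rack with eight upturned clear glasses, footprint 260 x 130 mm, 62 mm high in all, against the other end of the board with a 3 mm gap (the glasses begin about 10 mm further out); origin at the centre of its underside. Not a place for lids
- lid1: flat round steel jar lid, 46 mm across, 11 mm high, about 25 g, lying flat and loose on the board; origin at the centre of its underside, z up. One of three alike. Lids 1 and 2 lie near the board's own -x long edge (80 to 97 mm from its middle line), 110 mm or more apart
- lid2: flat round steel jar lid, 46 mm across, 11 mm high, about 25 g, lying flat and loose on the board; origin at the centre of its underside, z up. One of three alike. Lies in the same row as lid 1
- lid3: flat round steel jar lid, 46 mm across, 11 mm high, about 25 g, lying flat and loose on the board; origin at the centre of its underside, z up. One of three alike. Lies alone near the board's own +x long edge (80 to 97 mm from its middle line)
- glass: clear drinking glass, 50 mm across, 62 mm high, standing near the board's middle line, within 12 mm of it; origin at the centre of its underside
- jar: small closed glass jar with steel cap, 48 mm across, 64 mm high, standing near the board's middle line, within 12 mm of it; origin at the centre of its underside
- measure: small steel measuring cup, 46 mm across, 60 mm high, standing near the board's middle line, within 12 mm of it; origin at the centre of its underside
- mug: white mug, 80 mm across, 90 mm high, on the counter well to the left of the board and its neighbours; origin at the centre of its underside
- syrup: amber bottle, 66 mm across, 200 mm high, on the counter well to the right of the board and its neighbours; origin at the centre of its underside
Things that resemble listed ones, but are neither listed nor needed, are in the scene too. Leave any green look-alike of the lid2 alone. What is shaped like the glass but green is not meant.

How it is judged:
By the outcome, as a careful person would: the job done as asked, in the order asked, and still so for the second after the job is handed in, with the robot touching nothing.
It also fails if it takes over 54 s, if anything falls off the work surface, if the arm or the gripper's body presses on something with over 40 N, if the wrist force passes 120 N, or if a joint passes its speed limit or range.

ROBOT

A 6-joint arm with a two-finger parallel gripper is mounted at the origin on the work surface. World frame = base frame: x ahead of the robot, y to its left, z up, the work surface at z = 0. Lengths are in mm, angles in rad, forces in N, time in s.
With the tool pointing down it reaches from about 350 to 775 mm from the base axis. Payload 7.3 kg.
Tool frame: the origin (TCP) lies midway between the tips of the shut fingers; the grasp point (between the pads) lies bot.tcp_to_grasp behind it (bot.tcp_to_grasp is the distance from the TCP to the grasp point, in mm); z points along the fingers, y is the direction in which the jaws open and shut (so a half turn about z gives the same grasp; the last joint's range is limited). The gripper opens to 92 mm and grips with 3 to 60 N. Pads are 19 mm wide; open, the fingers measure 130 mm over their backs; the gripper's body (75 mm by 190 mm) begins 47 mm behind the grasp point.
Start: joints at [-0.146, 0.342, 1.524, -0, 1.275, -0.146], TCP at [525.019, 0.019, 226.741] pointing down, gripper open.
Joint ranges: [-2.53, 2.53], [-0.77, 2.02], [0.04, 2.7], [-1, 4.14], [0.28, 2.66], [-3.11, 3.11]. Speed limits (rad/s): [2.57, 2.57, 3.14, 3.14, 3.14, 3.14].

INTERFACE

Orientations are given as [roll, pitch, yaw] about the fixed x, y, z axes, in that order (R = Rz(yaw) Ry(pitch) Rx(roll)).
In Python, from plant import bot gives the robot as it stands.
- The arm moves only by the shell command python3 -m inch 'ROWS'. ROWS is JSON, one flat list of numbers, 7 for each row, row after row: the shift along the world's x, y, z in cm, then the turn, a rotation vector about the world's x, y, z in degrees, then the gripper command: -1 is shut, 1 is fully open, values between are in proportion. In form: [tx, ty, tz, ax, ay, az, fingers, tx, ty, tz, ax, ay, az, fingers, ...]. A call has exactly 5 rows; each row is the pose to reach, as a shift and turn from the pose measured when the call began; what a row does not reach only later rows make up. A row lasts 1/10 s, in which the tool goes at most 50 mm and 8.59 degrees, less where a joint would pass 70% of its speed; a pose out of reach is approached as far as the arm can. A call with a gripper value outside its range is refused whole. The fingers move at their own pace and stop on an object; the grip force is fixed at half the most. Time passes only in rows, so rows that repeat a pose let the fingers close, or fill a call up. It gives the time, the measured TCP pose, the force and the opening at its end, in the units of the state.
- bot.get_obs(): the state, without advancing time (a new reading comes with each control period).
- bot.capture(name): name is "scene" or "side" or "wrist"; returns the picture (384x512x3 uint8, red, green, blue); there is no depth.
- bot.calibration(name): a dict with "fx", "fy", "cx", "cy" (pixels), "cam_to_world" (4x4, takes a point from camera to world coordinates). Camera axes: x right, y down, z forward; pixel columns grow to the right and rows downward; lengths in mm; the calibration is good to about 2 mm. A picture is of the moment at which its call begins: read the wrist's pose just before it. calibration takes no time and is no camera call; for the wrist camera it gives the pose at the moment of the call.
- bot.close_job(): hands the job in, once; it reports no verdict.
The state is a dict: "time": time; "joint_positions": joint angles; "dq": joint speeds; "tau": joint torques, N m; "tool_pos": TCP position; "tcp_rot": TCP orientation; "contact_force": force on the tool from outside, world axes, zero at the start; "moment": the same for the moment, N m; "grip_width": finger opening in mm.
Only numpy, scipy, OpenCV 4.12 (cv2) and the standard library are available. Lean on these libraries where they do the work, as an engineer would, in place of code of your own. Each camera call takes 0.05 s, during which the arm holds its last target.

## Working session

There is one attempt and no reset: what is moved stays moved. The work goes in short steps, Python scripts to look and compute and a shell command to move; the robot and the scene stay as the last step left them, time stands still between calls to the robot, and variables do not carry over. Pictures are saved under pics/ and viewed, and the job is handed in when it is done.

```bash
mkdir -p pics; ls; python3 - <<'E'
from plant import bot
import cv2
for n in("scene","side","wrist"):
    c=bot.calibration(n);im=bot.capture(n);cv2.imwrite(f"pics/{n}0.png",im[:,:,::-1])
    print(n,c["fx"],c["cx"],c["cy"],c["cam_to_world"])
print(bot.get_obs(),bot.tcp_to_grasp)
E
```

```text
pics
scene 390.62519731286136 256.00962587173126 191.04242630297267 [[-1.04930525e-01  6.87813645e-01 -7.18263165e-01  1.63239461e+03]
 [ 9.94462121e-01  7.68486049e-02 -7.16894802e-02  9.35406135e+01]
 [ 5.88851944e-03 -7.21807925e-01 -6.92068381e-01  1.08715106e+03]
 [ 0.00000000e+00  0.00000000e+00  0.00000000e+00  1.00000000e+00]]
side 466.98681281678046 251.03229321011526 193.80033201489888 [[-9.69841994e-01 -1.54061757e-01  1.88868952e-01  2.85461190e+02]
 [-2.43255850e-01  6.60361555e-01 -7.10457042e-01  9.89059101e+02]
 [-1.52675345e-02 -7.34974552e-01 -6.77922791e-01  1.00348587e+03]
 [ 0.00000000e+00  0.00000000e+00  0.00000000e+00  1.00000000e+00]]
wrist 346.2488013017404 253.85926150062585 186.50955153276527 [[ 9.99998978e-01  4.68160664e-04 -1.35103461e-03  5.24700396e+02]
 [ 8.54600161e-05 -9.62759224e-01 -2.70360260e-01  7.25921248e+01]
 [-1.42729307e-03  2.70359868e-01 -9.62758279e-01  3.84554622e+02]
 [ 0.00000000e+00  0.00000000e+00  0.00000000e+00  1.00000000e+00]]
{'time': 0.15, 'joint_positions': array([-1.46007585e-01,  3.42543145e-01,  1.52477454e+00,  1.02952486e-05,
        1.27535014e+00, -1.46008992e-01]), 'dq': array([-2.00091629e-03, -1.23288179e-03, -1.76485758e-03,  5.61049169e-05,
       -1.80415082e-03, -1.63653228e-03]), 'tau': array([ 7.52666965e-04, -4.31470585e+01, -2.44352603e+01,  7.18239485e-02,
        5.38185902e-02, -1.32920518e-04]), 'tool_pos': array([5.24721181e+02, 6.24446522e-02, 2.26222781e+02]), 'tcp_rot': array([-3.14053035e+00, -1.66169293e-04,  1.57079464e+00]), 'contact_force': array([-0.65619481, -0.3848454 ,  0.35838903]), 'moment': array([ 0.02152278, -0.01288021,  0.00549866]), 'grip_width': 91.6160483708278} 18.8
```

View pics/scene0.png

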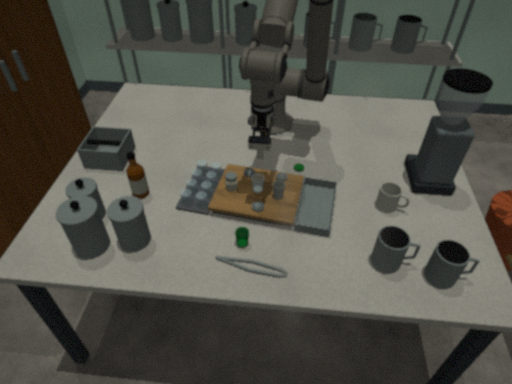

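View pics/side0.png

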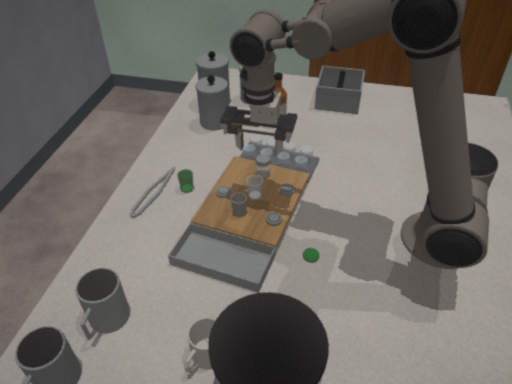

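View pics/wrist0.png

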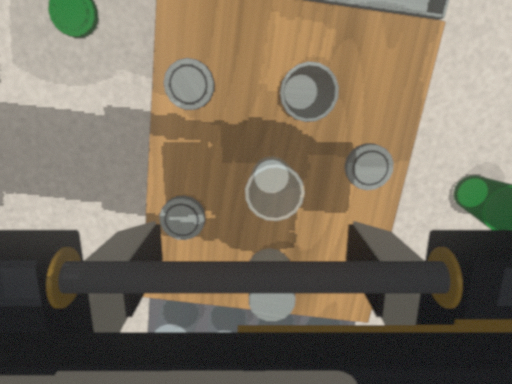

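The wrist view shows, in pixel positions:
- Tray at the top (+y), rack at the bottom.
- Steel lids at (189,84), (182,217) and (369,166).
- Measure (308,92), glass (274,190) and jar (272,285), standing near the middle line.

Things that could be taken for a lid are the green lid on the counter at (73,14) and the green glass at (480,192). Both are green and off the board, so I exclude them. The jar's steel cap at (272,285) is tall and stands on the middle line, so it isn't a lid either.

I'll check with enlarged crops.

```bash
python3 - <<'E'
import cv2
im=cv2.imread("pics/wrist0.png")
cv2.imwrite("pics/w0c.png",cv2.resize(im[0:330,130:450],None,fx=1.8,fy=1.8,interpolation=cv2.INTER_CUBIC))
im=cv2.imread("pics/side0.png")
cv2.imwrite("pics/s0c.png",cv2.resize(im[120:300,160:340],None,fx=3.3,fy=3.3,interpolation=cv2.INTER_CUBIC))
E
```

```text
(no output)
```

View pics/w0c.png

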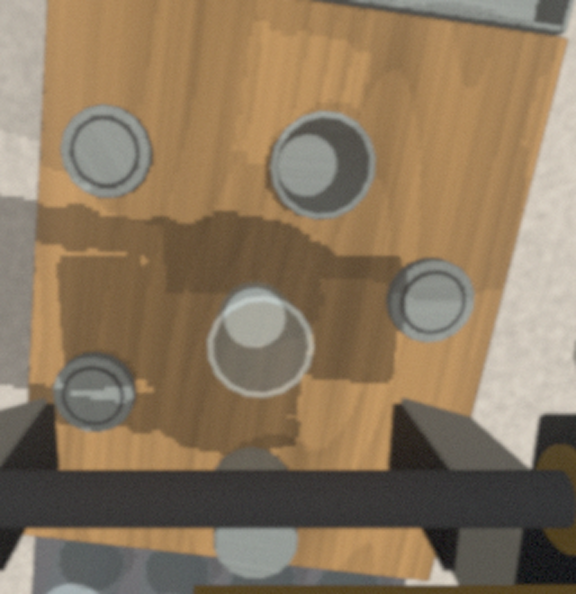

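View pics/s0c.png

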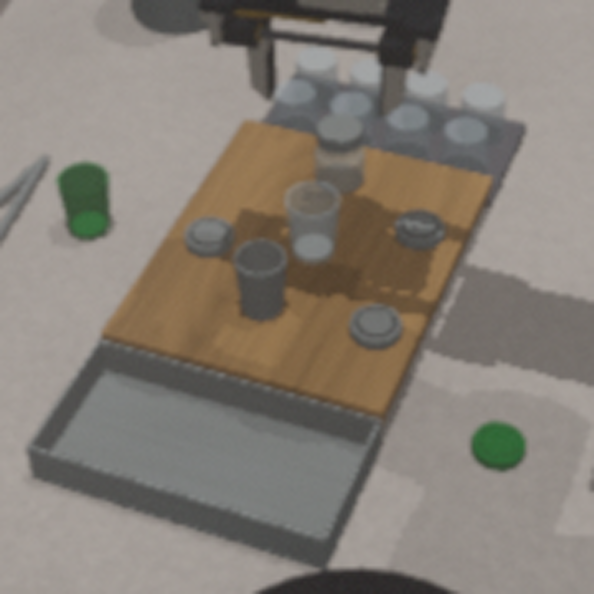

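```bash
cat > h.py <<'E'
import numpy as np
from plant import bot
def ray(c,u,v,z):
    T=c["cam_to_world"];d=T[:3,:3]@np.array([(u-c["cx"])/c["fx"],(v-c["cy"])/c["fy"],1]);o=T[:3,3]
    return np.round((o+d*(z-o[2])/d[2])[:2],1)
def proj(c,p):
    T=c["cam_to_world"];q=T[:3,:3].T@(np.array(p,float)-T[:3,3]);return q[0]/q[2]*c["fx"]+c["cx"],q[1]/q[2]*c["fy"]+c["cy"]
E
python3 - <<'E'
from h import *
w=bot.calibration("wrist");s=bot.calibration("side")
W=lambda x,y,z:ray(w,130+x/1.8,y/1.8,z); S=lambda x,y,z:ray(s,160+x/3.3,120+y/3.3,z)
print("A",W(106,151,56),S(376,322,56));print("B",W(95,391,56),S(419,224,56));print("3",W(431,300,56),S(209,233,56))
print("meas top",W(323,165,105),S(261,257,105));print("glass",W(261,346,107),S(313,200,107));print("jar",W(256,545,109),S(340,130,109))
for n,a in dict(Rp=(247,122),Rm=(493,175),Tp=(104,335),Tm=(383,413)).items(): print(n,S(*a,45))
print("wTp",W(568,37,45),"wRp",W(430,580,45),"wRm",W(30,536,45), "left edge",W(30,380,45),W(48,40,45))
E
```

```text
A [465.2  77.3] [462.   77.7]
B [452.5 -52. ] [449.8 -54.3]
3 [6.364e+02 3.000e-01] [634.4   1.3]
meas top [567.7  70.8] [564.4  71.5]
glass [542.1 -10.3] [538.2  -8.1]
jar [ 541.2 -115.1] [ 536.7 -107.8]
Rp [ 648.5 -177.8]
Rm [ 395.8 -151.7]
Tp [689.5 136.2]
Tm [436.8 167.7]
wTp [696.4 132. ] wRp [ 656.  -184.1] wRm [ 404.2 -152.3] left edge [412.8 -49.4] [436.9 130.6]
```

Lids 1 and 2 are in the near-robot row (A by the tray, B by the rack), and lid 3 is on the far side. The board's yaw is about -7° with its centre near (545,-8). I'll use half-open fingers (about 30 mm) as a cradle so the disc can't roll off. Lid A goes first.

```bash
python3 -m inch '[-2,1,-2,0,0,-3,-0.35, -4.5,2.2,-4,0,0,-7,-0.35, -6.5,3.2,-6,0,0,-7,-0.35, -6.5,3.2,-6,0,0,-7,-0.35, -6.5,3.2,-6,0,0,-7,-0.35]'
python3 - <<'E'
from h import *
import cv2
o=bot.get_obs();c=bot.calibration("wrist");im=bot.capture("wrist");cv2.imwrite("pics/w1.png",cv2.resize(im[:,:,::-1],None,fx=1.5,fy=1.5))
print(o["time"],o["tool_pos"],o["tcp_rot"],o["grip_width"],o["contact_force"]);np.save("c1.npy",c,allow_pickle=True)
E
```

```text
time: 0.65
tool_pos: [460.2, 32.0, 166.6]
tcp_rot: [-3.141, -0.0, 1.449]
contact_force: [0.7, 0.4, 0.3]
grip_width: 56.5
0.65 [460.16997542  32.0496056  166.55030472] [-3.14098976e+00 -5.39346428e-05  1.44927874e+00] 56.45889719145603 [0.71781355 0.36715588 0.29783712]
```

View pics/w1.png

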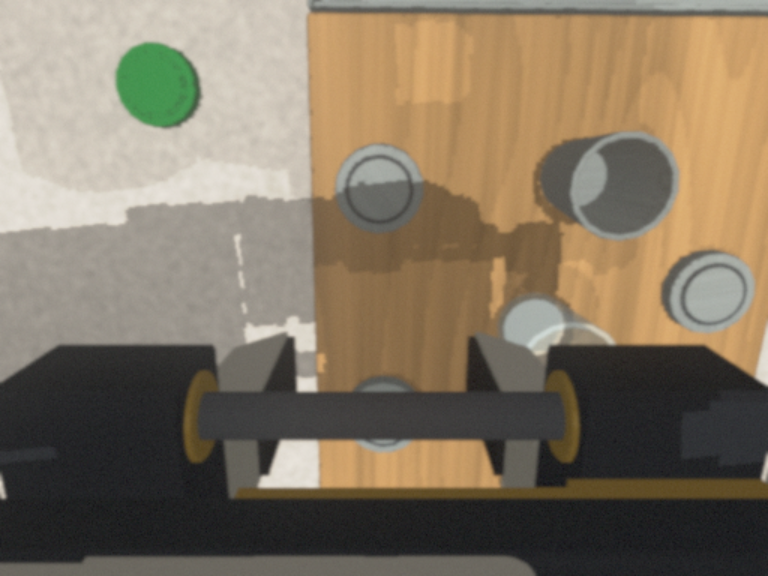

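```bash
python3 - <<'E'
from h import *
c=np.load("c1.npy",allow_pickle=True).item()
W=lambda x,y,z:ray(c,x/1.5,y/1.5,z)
print("A",W(379,188,56),"B",W(384,410,56),"3",W(709,292,56),"edge x",W(310,20,45),W(318,470,45),"end",W(312,12,45),W(740,14,45),"meas",W(628,185,105))
t=np.array([460.17,32.05]);ex=np.array([.9925,-.1215]);ey=np.array([.1215,.9925])
for p in(W(379,188,56),W(384,410,56),W(709,292,56),W(628,185,105),W(312,12,45)):print((p-t)@ex,(p-t)@ey)
E
```

```text
A [464.6  77.6] B [452.  -48.9] 3 [635.1   0.7] edge x [440.8 161.7] [405.4 -91.7] end [442.3 165.1] [650.1 138.8] meas [569.   71.1]
-1.137549999999993 45.74662
1.7266999999999832 -81.33552999999999
177.42705 -9.860879999999998
103.2692 51.97997
-33.90155000000001 129.88092
```

Lid A is 1 mm off the axis and 46 mm ahead of the TCP, and the board end is 130 mm ahead. Descending to tip z of about 52 mm.

```bash
python3 -m inch '[0,0,-2.5,0,0,0,-0.35, 0,0,-5.5,0,0,0,-0.35, 0,0,-8.5,0,0,0,-0.35, -0.05,0,-11,0,0,0,-0.35, -0.1,0,-11.4,0,0,0,-0.35]'
python3 - <<'E'
from h import *
import cv2
o=bot.get_obs()
im=bot.capture("side");cv2.imwrite("pics/s2.png",cv2.resize(im[120:300,160:360,::-1],None,fx=3.3,fy=3.3))
print(o["time"],o["tool_pos"],o["tcp_rot"],o["grip_width"],o["contact_force"])
E
```

```text
time: 1.2
tool_pos: [460.1, 31.3, 51.4]
tcp_rot: [-3.14, 0.0, 1.448]
contact_force: [-0.1, 1.1, -0.5]
grip_width: 29.9
1.2 [460.05877351  31.34588884  51.37730358] [-3.13983015e+00  5.98347483e-05  1.44831783e+00] 29.882709563211204 [-0.10642215  1.094442   -0.53898904]
```

View pics/s2.png

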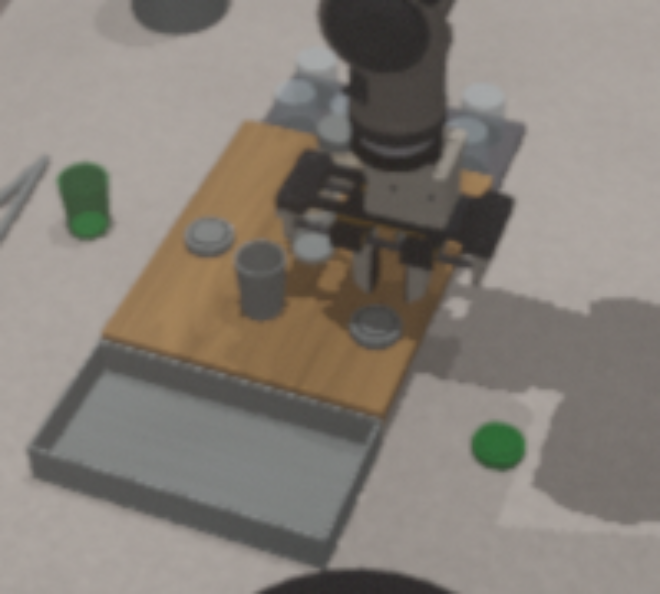

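Fingers are behind lid A with no contact, and the glass is untouched. Pushing along the board's y.

```bash
python3 -m inch '[0.1,1,0,0,0,0,-0.35, 0.25,2.2,0,0,0,0,-0.35, 0.4,3.4,0,0,0,0,-0.35, 0.55,4.6,0,0,0,0,-0.35, 0.7,5.8,0,0,0,0,-0.35]'
python3 - <<'E'
from h import *
import cv2
o=bot.get_obs()
im=bot.capture("side");cv2.imwrite("pics/s3.png",cv2.resize(im[120:300,160:360,::-1],None,fx=3.3,fy=3.3))
print(o["time"],o["tool_pos"],o["contact_force"])
E
```

```text
time: 1.75
tool_pos: [467.7, 90.8, 52.7]
tcp_rot: [3.141, -0.0, 1.449]
contact_force: [-0.4, -0.6, 0.1]
grip_width: 29.9
1.75 [467.71218645  90.79439241  52.66623672] [-0.40984593 -0.57072881  0.06999818]
```

View pics/s3.png

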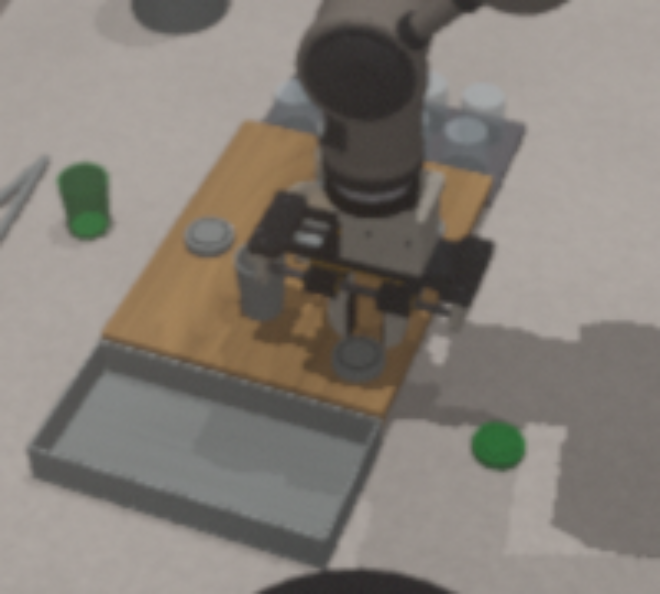

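Lid A is tracking in the cradle, now near (358,355). Continuing over the end of the board.

```bash
python3 -m inch '[0.15,1.2,-0.1,0,0,0,-0.35, 0.3,2.5,-0.1,0,0,0,-0.35, 0.5,3.8,-0.1,0,0,0,-0.35, 0.7,5.1,-0.1,0,0,0,-0.35, 0.9,6.4,-0.1,0,0,0,-0.35]' && python3 -m inch '[0.15,1.3,0,0,0,0,-0.35, 0.3,2.6,0,0,0,0,-0.35, 0.5,3.8,0,0,0,0,-0.35, 0.6,4.8,0,0,0,0,-0.35, 0.6,4.8,0,0,0,0,-0.35]'
python3 - <<'E'
from h import *
import cv2
o=bot.get_obs()
im=bot.capture("side");cv2.imwrite("pics/s4.png",cv2.resize(im[120:300,160:360,::-1],None,fx=3.3,fy=3.3))
print(o["time"],o["tool_pos"],o["contact_force"])
E
```

```text
time: 2.3
tool_pos: [477.0, 157.1, 51.6]
tcp_rot: [3.141, -0.001, 1.45]
contact_force: [0.7, 0.4, 0.3]
grip_width: 29.9
time: 2.8
tool_pos: [483.1, 206.4, 51.5]
tcp_rot: [3.141, -0.001, 1.451]
contact_force: [-0.1, -0.2, -0.7]
grip_width: 29.5
2.8 [483.12177873 206.39207648  51.5290667 ] [-0.1240384  -0.23855571 -0.69248726]
```

View pics/s4.png

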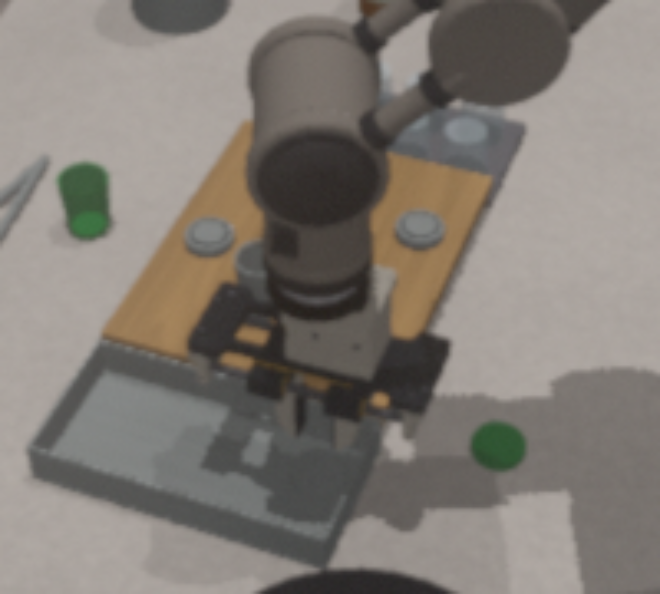

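The lid is gone from the board and hidden in shadow. I'll raise the tool and look into the tray.

```bash
python3 -m inch '[0,0,2,0,0,0,-0.35, 0,0,5,0,0,0,-0.35, 0,0,8,0,0,0,-0.35, 0,-1,11,0,0,0,-0.35, 0,-3,12,0,0,0,-0.35]'
python3 - <<'E'
from h import *
import cv2
o=bot.get_obs()
im=bot.capture("wrist");cv2.imwrite("pics/w5.png",cv2.resize(im[:,:,::-1],None,fx=1.5,fy=1.5))
print(o["time"],o["tool_pos"],o["contact_force"])
E
```

```text
time: 3.35
tool_pos: [484.2, 175.9, 174.6]
tcp_rot: [3.136, -0.002, 1.452]
contact_force: [0.8, -1.5, 0.2]
grip_width: 29.9
3.35 [484.16876579 175.87992968 174.57040277] [ 0.7852896  -1.49294067  0.21056271]
```

View pics/w5.png

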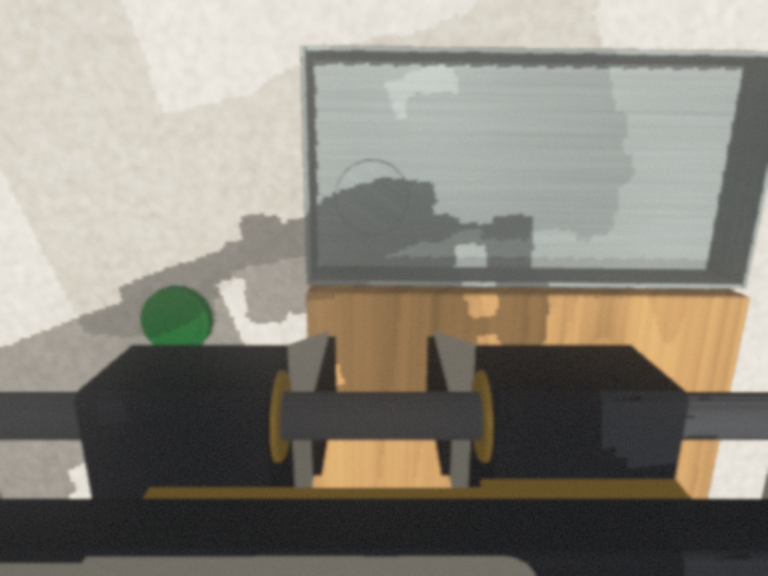

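Lid A lies flat in the tray at (372,195). Next is lid B: travel high to a point behind it.

```bash
python3 -m inch '[-0.6,-4.5,0,0,0,0,-0.35, -1.2,-9,0,0,0,0,-0.35, -1.9,-13.5,0,0,0,0,-0.35, -2.5,-18,0,0,0,0,-0.35, -3.2,-22.5,0,0,0,0,-0.35]' && python3 -m inch '[-0.3,-2.5,0,0,0,0,-0.35, -0.6,-4.4,-0.5,0,0,0,-0.35, -0.7,-4.9,-1,0,0,0,-0.35, -0.7,-4.9,-1,0,0,0,-0.35, -0.7,-4.9,-1,0,0,0,-0.35]'
python3 - <<'E'
from h import *
import cv2
o=bot.get_obs();c=bot.calibration("wrist");np.save("c1.npy",c,allow_pickle=True)
im=bot.capture("wrist");cv2.imwrite("pics/w6.png",cv2.resize(im[:,:,::-1],None,fx=1.5,fy=1.5))
print(o["time"],o["tool_pos"],o["tcp_rot"],o["contact_force"])
E
```

```text
time: 3.9
tool_pos: [451.4, -53.9, 174.5]
tcp_rot: [3.137, -0.001, 1.45]
contact_force: [0.5, -0.4, 1.0]
grip_width: 29.7
time: 4.4
tool_pos: [444.2, -102.1, 164.2]
tcp_rot: [3.137, -0.001, 1.45]
contact_force: [0.7, 0.5, -0.1]
grip_width: 29.8
4.4 [ 444.19826711 -102.11005928  164.24334966] [ 3.13740919e+00 -1.14058927e-03  1.45012160e+00] [ 0.65157938  0.46162763 -0.08665013]
```

View pics/w6.png

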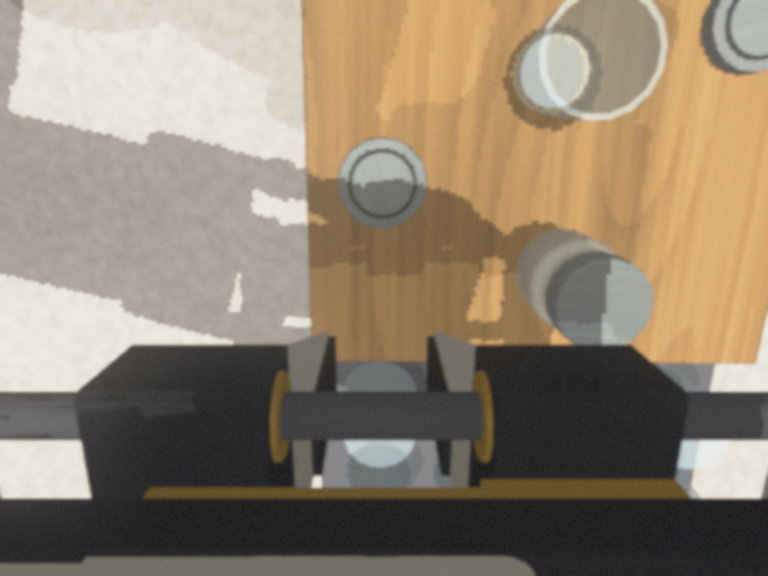

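Lid B at (383,182) sits centred ahead of the fingers, and the jar is clear to the right. Descending.

```bash
python3 -m inch '[0,0,-2.5,0,0,0,-0.35, 0,0,-5.5,0,0,0,-0.35, 0,0,-8.5,0,0,0,-0.35, 0,0,-10.5,0,0,0,-0.35, 0.05,0,-11.2,0,0,0,-0.35]'
python3 - <<'E'
from h import *
import cv2
o=bot.get_obs()
im=bot.capture("side");cv2.imwrite("pics/s7.png",cv2.resize(im[120:300,160:360,::-1],None,fx=3.3,fy=3.3))
print(o["time"],o["tool_pos"],o["contact_force"])
E
```

```text
time: 4.95
tool_pos: [444.0, -100.6, 50.9]
tcp_rot: [3.14, -0.002, 1.452]
contact_force: [0.3, -0.9, -0.4]
grip_width: 29.8
4.95 [ 444.04804928 -100.55516482   50.87459023] [ 0.25173937 -0.86116284 -0.42829905]
```

View pics/s7.png

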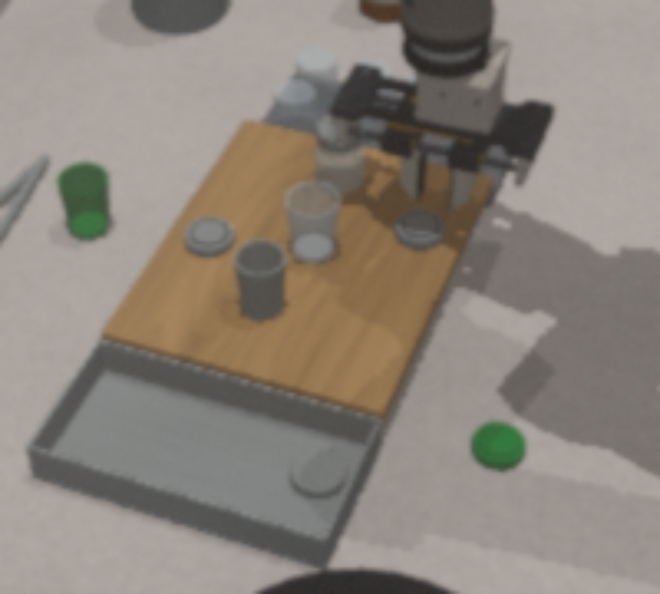

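Glass, jar and measure stand unmoved, with lid A visible in the tray at (318,472). Pushing lid B.

```bash
python3 -m inch '[0.1,1.2,0.1,0,0,0,-0.35, 0.3,2.5,0.1,0,0,0,-0.35, 0.45,3.8,0.1,0,0,0,-0.35, 0.6,5.1,0.1,0,0,0,-0.35, 0.8,6.4,0.1,0,0,0,-0.35]' && python3 -m inch '[0.15,1.3,0,0,0,0,-0.35, 0.3,2.6,0,0,0,0,-0.35, 0.5,3.9,0,0,0,0,-0.35, 0.65,5.2,0,0,0,0,-0.35, 0.8,6.5,0,0,0,0,-0.35]'
python3 - <<'E'
from h import *
import cv2
o=bot.get_obs()
im=bot.capture("side");cv2.imwrite("pics/s8.png",cv2.resize(im[120:300,160:360,::-1],None,fx=3.3,fy=3.3))
print(o["time"],o["tool_pos"],o["contact_force"])
E
```

```text
time: 5.5
tool_pos: [452.6, -35.4, 52.4]
tcp_rot: [3.139, -0.002, 1.453]
contact_force: [-0.3, 0.4, 1.0]
grip_width: 29.8
time: 6.0
tool_pos: [460.7, 30.7, 52.4]
tcp_rot: [3.139, -0.002, 1.453]
contact_force: [0.7, -0.7, 0.9]
grip_width: 29.7
6.0 [460.72463289  30.68636187  52.43083278] [ 0.68736407 -0.69446336  0.88579166]
```

View pics/s8.png

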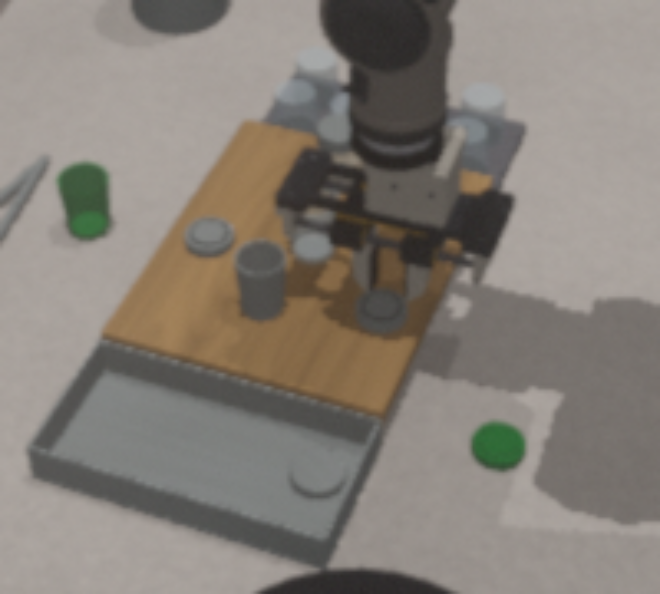

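```bash
python3 -m inch '[0.15,1.3,0,0,0,0,-0.35, 0.3,2.6,0,0,0,0,-0.35, 0.5,3.9,0,0,0,0,-0.35, 0.65,5.2,0,0,0,0,-0.35, 0.8,6.5,0,0,0,0,-0.35]' && python3 -m inch '[0.35,1.3,0,0,0,0,-0.35, 0.8,2.6,0,0,0,0,-0.35, 1.3,3.9,0,0,0,0,-0.35, 1.8,5.2,0,0,0,0,-0.35, 2.3,6.5,0,0,0,0,-0.35]' && python3 -m inch '[0.5,1.3,0,0,0,0,-0.35, 0.9,2.6,0,0,0,0,-0.35, 1.2,3.8,0,0,0,0,-0.35, 1.3,4.4,0,0,0,0,-0.35, 1.3,4.4,0,0,0,0,-0.35]' && python3 -m inch '[0,0,2,0,0,0,-0.35, 0,0,5,0,0,0,-0.35, 0,0,8,0,0,0,-0.35, 0,-1,11,0,0,0,-0.35, 0,-3,12,0,0,0,-0.35]'
python3 - <<'E'
from h import *
import cv2
o=bot.get_obs();c=bot.calibration("wrist")
im=bot.capture("wrist");cv2.imwrite("pics/w9.png",cv2.resize(im[:,:,::-1],None,fx=1.5,fy=1.5))
print(o["time"],o["tool_pos"],o["contact_force"])
E
```

```text
time: 6.55
tool_pos: [468.9, 98.0, 52.4]
tcp_rot: [3.139, -0.002, 1.453]
contact_force: [0.0, 0.1, -0.6]
grip_width: 29.6
time: 7.05
tool_pos: [492.4, 164.2, 52.4]
tcp_rot: [3.139, -0.002, 1.453]
contact_force: [-0.3, 0.6, 0.1]
grip_width: 29.7
time: 7.55
tool_pos: [505.4, 209.0, 52.3]
tcp_rot: [3.139, -0.002, 1.454]
contact_force: [-0.7, -0.4, -0.2]
grip_width: 30.0
time: 8.05
tool_pos: [506.5, 179.3, 175.5]
tcp_rot: [3.134, -0.004, 1.456]
contact_force: [0.3, 0.4, -0.1]
grip_width: 29.9
8.05 [506.48106655 179.26700519 175.49709435] [ 0.33660018  0.44208379 -0.13424204]
```

View pics/w9.png

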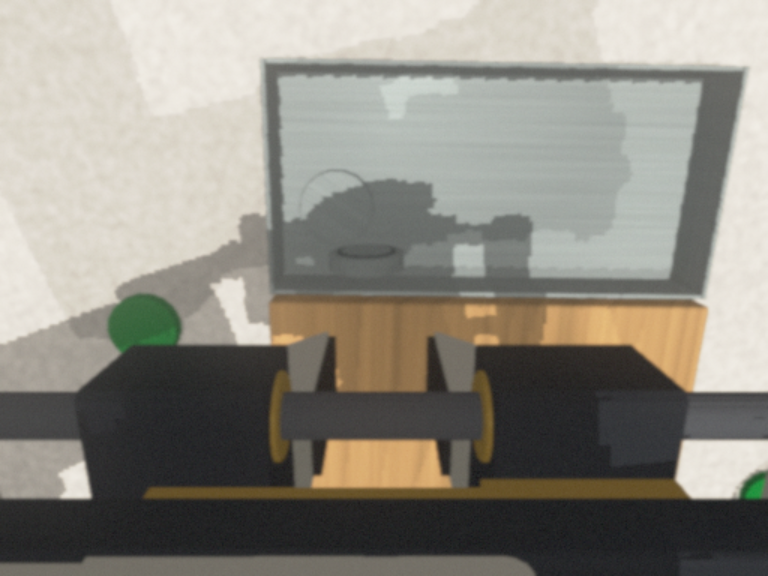

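Lid B is in the tray but standing on edge against the inner wall at (366,258). A closer look:

```bash
python3 - <<'E'
from h import *
import cv2
im=cv2.imread("pics/w9.png");cv2.imwrite("pics/w9c.png",cv2.resize(im[140:340,250:500],None,fx=3,fy=3,interpolation=cv2.INTER_CUBIC))
im=bot.capture("side");cv2.imwrite("pics/s10.png",cv2.resize(im[200:300,160:300,::-1],None,fx=5,fy=5,interpolation=cv2.INTER_CUBIC))
c=bot.calibration("wrist")
for z in (3,20,46):print(z,ray(c,366/1.5,246/1.5,z),ray(c,366/1.5,270/1.5,z))
print("wall rim y",ray(c,366/1.5,290/1.5,40),ray(c,366/1.5,274/1.5,3),"board edge",ray(c,366/1.5,299/1.5,45))
E
```

```text
3 [497.9 181.3] [495.9 165.4]
20 [498.7 184.8] [496.8 169.7]
46 [500.  190.1] [498.2 176.2]
wall rim y [496.4 162.7] [495.6 162.7] board edge [496.  158.7]
```

View pics/w9c.png

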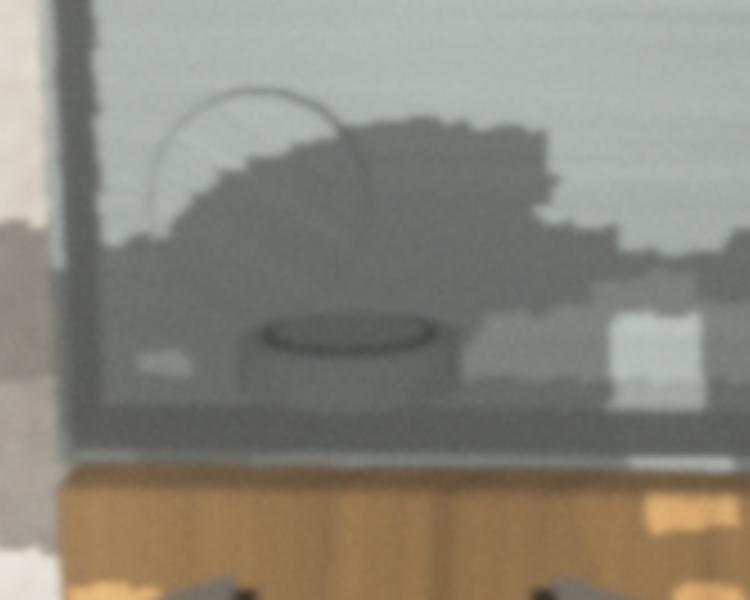

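View pics/s10.png

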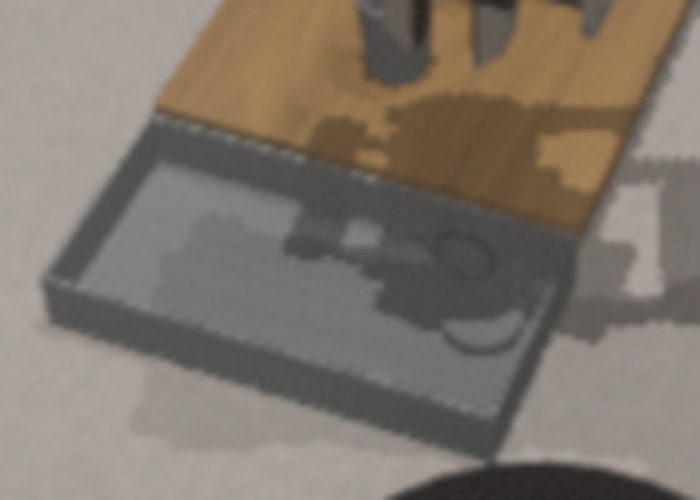

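Lid B leans on edge on the board-side wall, so I'll tip it flat later. Lid 3 next, with a faster exit so it drops flat.

```bash
python3 -m inch '[2.2,-4,0,0,0,0,-0.35, 4.4,-8,0,0,0,0,-0.35, 6.6,-12,0,0,0,0,-0.35, 8.8,-16,0,0,0,0,-0.35, 11,-20,0,0,0,0,-0.35]' && python3 -m inch '[1.2,-2.3,-1,0,0,0,-0.35, 1.2,-2.4,-1,0,0,0,-0.35, 1.2,-2.4,-1,0,0,0,-0.35, 1.2,-2.4,-1,0,0,0,-0.35, 1.2,-2.4,-1,0,0,0,-0.35]'
python3 - <<'E'
from h import *
import cv2
o=bot.get_obs();c=bot.calibration("wrist");np.save("c1.npy",c,allow_pickle=True)
im=bot.capture("wrist");cv2.imwrite("pics/w11.png",cv2.resize(im[:,:,::-1],None,fx=1.5,fy=1.5))
print(o["time"],o["tool_pos"],o["tcp_rot"],o["contact_force"])
E
```

```text
time: 8.65
tool_pos: [616.3, -24.2, 173.0]
tcp_rot: [3.137, -0.003, 1.452]
contact_force: [-0.5, 0.3, 0.2]
grip_width: 29.7
time: 9.15
tool_pos: [628.0, -46.8, 163.3]
tcp_rot: [3.137, -0.003, 1.453]
contact_force: [0.0, 0.5, 0.1]
grip_width: 29.9
9.15 [627.96495272 -46.76713097 163.34486036] [ 3.13720536 -0.00326859  1.45340306] [0.04259061 0.52377059 0.09017926]
```

View pics/w11.png

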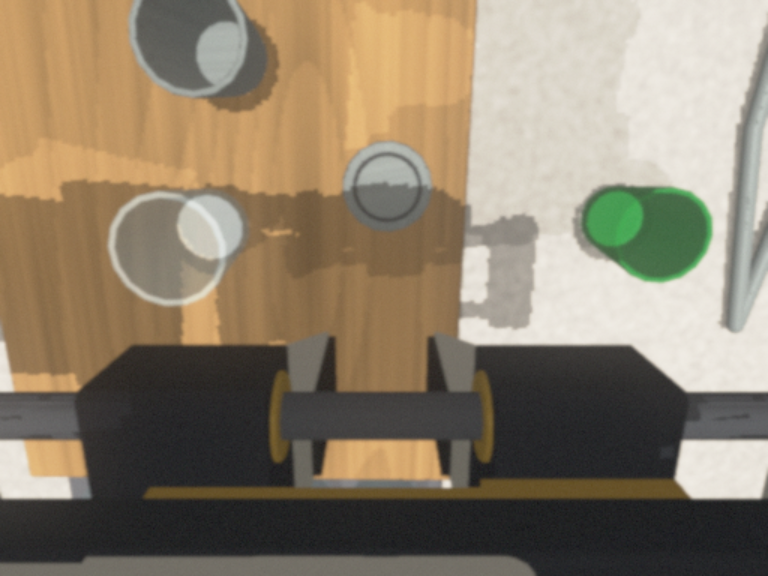

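Lid 3 at (387,186) is about 2 mm right of the axis. Glass, measure and green glass are clear. Descending with a small correction.

```bash
python3 -m inch '[0.1,0,-2.5,0,0,0,-0.35, 0.2,0,-5.5,0,0,0,-0.35, 0.2,0,-8.5,0,0,0,-0.35, 0.2,0,-10.5,0,0,0,-0.35, 0.2,0,-11.1,0,0,0,-0.35]' && python3 -m inch '[0.1,1.2,0,0,0,0,-0.35, 0.3,2.5,0,0,0,0,-0.35, 0.45,3.8,0,0,0,0,-0.35, 0.6,5.1,0,0,0,0,-0.35, 0.8,6.4,0,0,0,0,-0.35]' && python3 -m inch '[0.15,1.3,0,0,0,0,-0.35, 0.3,2.6,0,0,0,0,-0.35, 0.5,3.9,0,0,0,0,-0.35, 0.6,4.9,0,0,0,0,-0.35, 0.65,5.4,0,0,0,0,-0.35]'
python3 - <<'E'
from h import *
import cv2
o=bot.get_obs();c=bot.calibration("wrist")
im=bot.capture("side");cv2.imwrite("pics/s12.png",cv2.resize(im[120:300,160:360,::-1],None,fx=3.3,fy=3.3))
print(o["time"],o["tool_pos"],o["tcp_rot"],o["contact_force"])
E
```

```text
time: 9.7
tool_pos: [628.5, -45.8, 50.4]
tcp_rot: [3.141, -0.004, 1.455]
contact_force: [0.1, 0.4, 0.6]
grip_width: 29.8
time: 10.2
tool_pos: [637.0, 19.9, 51.3]
tcp_rot: [3.139, -0.004, 1.455]
contact_force: [-1.1, -1.0, 0.6]
grip_width: 30.0
time: 10.7
tool_pos: [643.6, 75.1, 51.1]
tcp_rot: [3.14, -0.004, 1.456]
contact_force: [-0.2, -0.8, 0.3]
grip_width: 29.8
10.7 [643.56532146  75.06250523  51.14865232] [ 3.13957697 -0.00360513  1.45615269] [-0.23309457 -0.78498463  0.26112315]
```

View pics/s12.png

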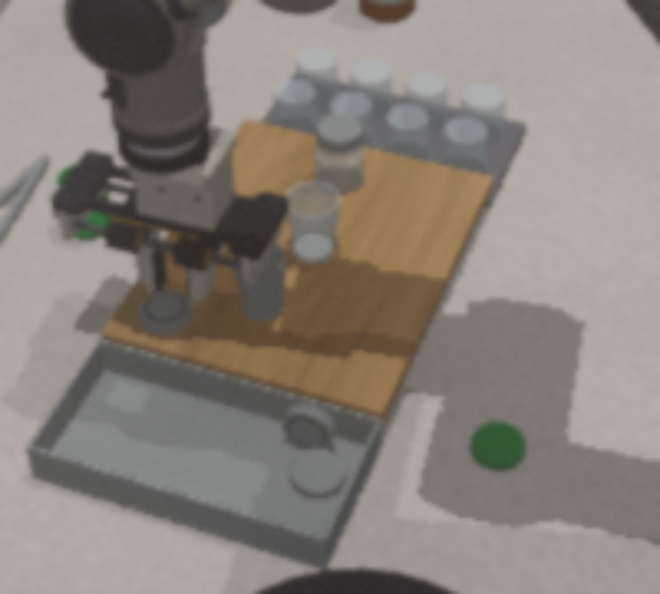

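Lid 3 is in the cradle with its leading edge about 15 mm from the board end. Fast exit now.

```bash
python3 -m inch '[0.3,2.2,0,0,0,0,-0.35, 0.7,5.4,0,0,0,0,-0.35, 1.1,9,0,0,0,0,-0.35, 1.4,11.8,0,0,0,0,-0.35, 1.4,12.2,0,0,0,0,-0.35]'
python3 -m inch '[0,0,2,0,0,0,-0.35, 0,0,5,0,0,0,-0.35, 0,0,8,0,0,0,-0.35, -2,-1,11,0,0,0,-0.35, -5,-3,12,0,0,0,-0.35]'
python3 - <<'E'
from h import *
import cv2
o=bot.get_obs();c=bot.calibration("wrist")
im=bot.capture("wrist");cv2.imwrite("pics/w13.png",cv2.resize(im[:,:,::-1],None,fx=1.5,fy=1.5))
im=bot.capture("side");cv2.imwrite("pics/s13.png",cv2.resize(im[200:300,160:300,::-1],None,fx=5,fy=5,interpolation=cv2.INTER_CUBIC))
print(o["time"],o["tool_pos"],o["contact_force"])
E
```

```text
time: 11.25
tool_pos: [657.4, 200.4, 50.9]
tcp_rot: [3.139, -0.005, 1.459]
contact_force: [-0.0, 0.2, 0.2]
grip_width: 29.6
time: 11.75
tool_pos: [609.2, 169.8, 174.0]
tcp_rot: [3.133, -0.006, 1.459]
contact_force: [0.6, 0.3, 1.1]
grip_width: 29.7
11.75 [609.16198597 169.77979238 174.01286958] [0.63973368 0.27582984 1.05636373]
```

View pics/w13.png

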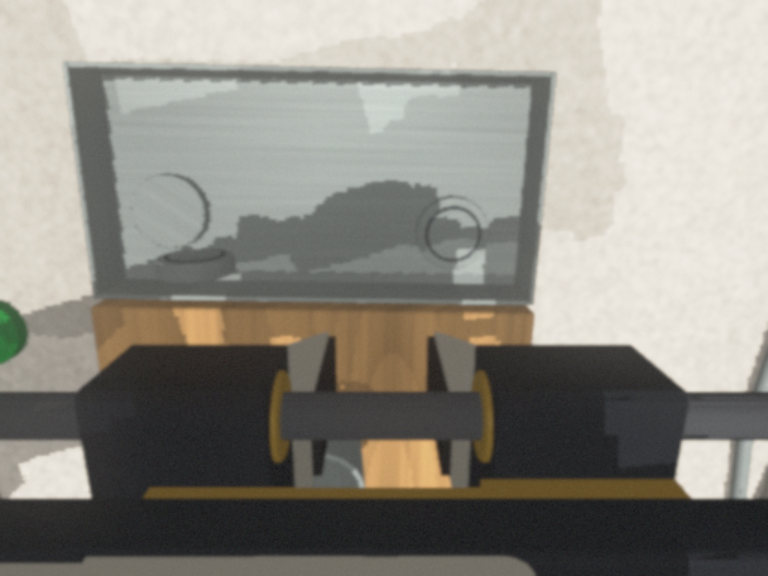

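View pics/s13.png

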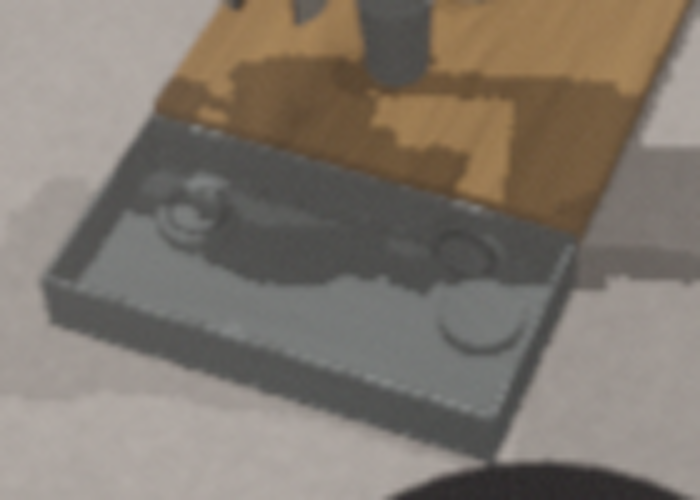

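Lids A and 3 lie flat. Lid B still stands on edge, so I'll fit its tilt from both views.

```bash
cat > fit.py <<'E'
from h import *
import cv2
from scipy.optimize import least_squares
w=bot.calibration("wrist");s=bot.calibration("side")
ex=np.array([.9925,-.1215,0]);ey=np.array([.1215,.9925,0]);ez=np.array([0,0,1.]);O=np.array([545,-8.5,0])
def own(p): d=np.array([p[0],p[1],0])-O; return d@ex,d@ey
W=lambda x,y,z:ray(w,x/1.5,y/1.5,z)
S=lambda x,y,z:ray(s,160+x/5,200+y/5,z)
if __name__=="__main__":
    print("A",own(W(170,210,14)),own(S(483,315,14)));print("3",own(W(455,230,14)),own(S(192,218,14)))
    print("inner wall rim",own(W(195,298,40)),"board end",own(W(195,303,45)),own(S(380,178,45)))
    im=cv2.imread("pics/w13.png");cv2.imwrite("pics/w13c.png",cv2.resize(im[160:320,80:280],None,fx=4,fy=4,interpolation=cv2.INTER_CUBIC))
    im=cv2.imread("pics/s13.png");cv2.imwrite("pics/s13c.png",cv2.resize(im[200:380,380:600],None,fx=3,fy=3,interpolation=cv2.INTER_CUBIC))
E
python3 fit.py
```

```text
A (np.float64(-90.60045), np.float64(209.32225000000003)) (np.float64(-91.9898), np.float64(214.08829999999998))
3 (np.float64(84.22035000000005), np.float64(198.28605000000002)) (np.float64(85.48044999999999), np.float64(206.09635))
inner wall rim (np.float64(-70.6183), np.float64(161.299)) board end (np.float64(-69.03440000000003), np.float64(159.8811)) (np.float64(-13.924299999999997), np.float64(167.232))
```

```bash
sleep 1
```

```text
(no output)
```

View pics/w13c.png

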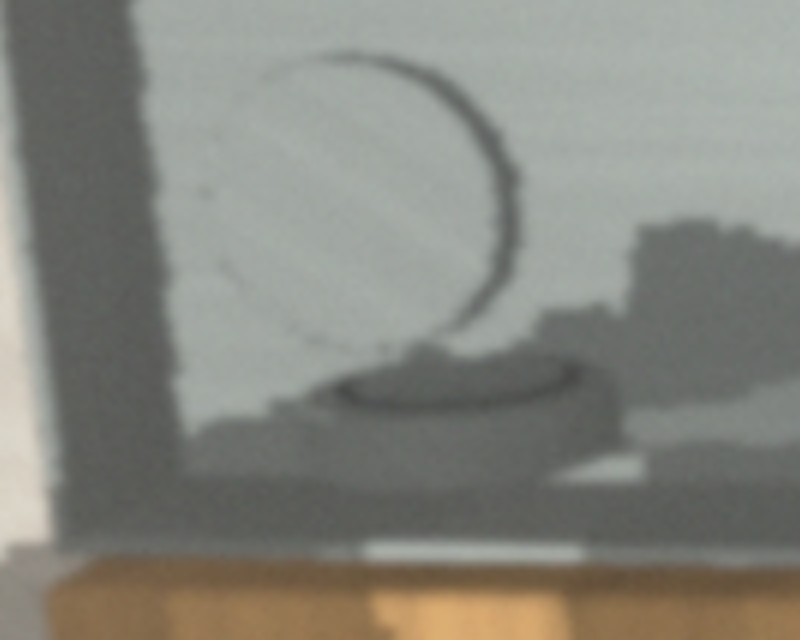

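View pics/s13c.png

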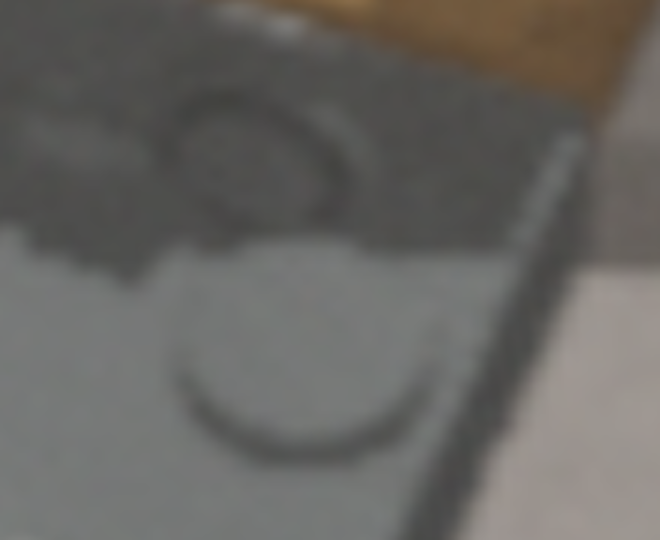

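```bash
python3 - <<'E'
from fit import *
print(own(W(194.25,255.5,26)),own(S(380+257/3,200+165/3,26)))
# overlay upright hypothesis
for th in(0,8,16):
  for yc in (178,182,186):
    n=ey*np.cos(np.radians(th))+ez*np.sin(np.radians(th));u=-ey*np.sin(np.radians(th))+ez*np.cos(np.radians(th))
    C=O+ex*-69+ey*yc+ez*26
    pts=np.array([proj(w,C+18.5*(np.cos(a)*ex+np.sin(a)*u)) for a in np.linspace(0,6.28,60)])*1.5
    q=np.array([proj(s,C+18.5*(np.cos(a)*ex+np.sin(a)*u)) for a in np.linspace(0,6.28,60)])
    q=(q-[160,200])*5
    print(th,yc,"wrist x%.0f..%.0f y%.0f..%.0f"%(pts[:,0].min(),pts[:,0].max(),pts[:,1].min(),pts[:,1].max()),"side x%.0f..%.0f y%.0f..%.0f"%(q[:,0].min(),q[:,0].max(),q[:,1].min(),q[:,1].max()))
print("meas wrist x163..226 y248..263; side x434..498 y230..280")
E
```

```text
(np.float64(-73.95970000000003), np.float64(183.65660000000003)) (np.float64(-72.01509999999999), np.float64(187.52120000000002))
0 178 wrist x170..235 y258..272 side x435..498 y217..265
0 182 wrist x170..234 y252..266 side x433..496 y222..270
0 186 wrist x169..234 y246..259 side x430..493 y227..275
8 178 wrist x171..235 y254..277 side x435..498 y214..268
8 182 wrist x170..234 y248..270 side x433..496 y219..273
8 186 wrist x169..234 y242..263 side x430..493 y224..278
16 178 wrist x171..235 y250..281 side x435..498 y211..270
16 182 wrist x170..234 y244..274 side x432..496 y217..275
16 186 wrist x170..234 y238..267 side x430..493 y222..281
meas wrist x163..226 y248..263; side x434..498 y230..280
```

Lid B stands upright on its rim like a coin: front face at own y≈185, back at ≈174, top at z≈49. I'll topple it into the tray by nudging its top with shut fingertips from the board side.

```bash
python3 -m inch '[-4.5,-0.5,0,0,0,0,-1, -9,-1,-1,0,0,0,-1, -11.8,-1.4,-4,0,0,0,-1, -11.8,-1.4,-8,0,0,0,-1, -11.8,-1.4,-11.4,0,0,0,-1]' && python3 -m inch '[0,0,0,0,0,0,-1, 0,0,-0.4,0,0,0,-1, 0,0,-0.8,0,0,0,-1, 0,0,-1,0,0,0,-1, 0,0,-1,0,0,0,-1]'
python3 - <<'E'
from fit import *
o=bot.get_obs()
print(o["time"],o["tool_pos"],own(o["tool_pos"]),o["grip_width"],o["contact_force"])
im=bot.capture("wrist");cv2.imwrite("pics/w14.png",cv2.resize(im[:,:,::-1],None,fx=1.5,fy=1.5))
im=bot.capture("side");cv2.imwrite("pics/s14.png",cv2.resize(im[180:300,160:320,::-1],None,fx=5,fy=5,interpolation=cv2.INTER_CUBIC))
E
```

```text
time: 12.35
tool_pos: [486.7, 152.9, 57.9]
tcp_rot: [3.139, -0.004, 1.456]
contact_force: [-0.3, -0.8, 0.3]
grip_width: 0.4
time: 12.85
tool_pos: [487.3, 152.9, 48.6]
tcp_rot: [3.137, -0.004, 1.456]
contact_force: [-0.6, 0.4, 0.2]
grip_width: 0.5
12.85 [487.25980076 152.94327226  48.56622055] (np.float64(-76.92250532202648), np.float64(153.21701351278776)) 0.5223202191236925 [-0.60907287  0.38002297  0.15934163]
```

View pics/w14.png

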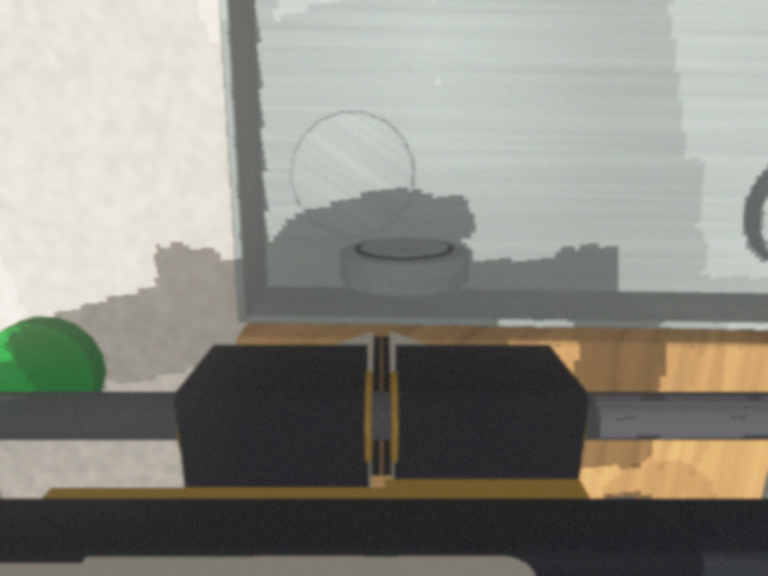

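View pics/s14.png

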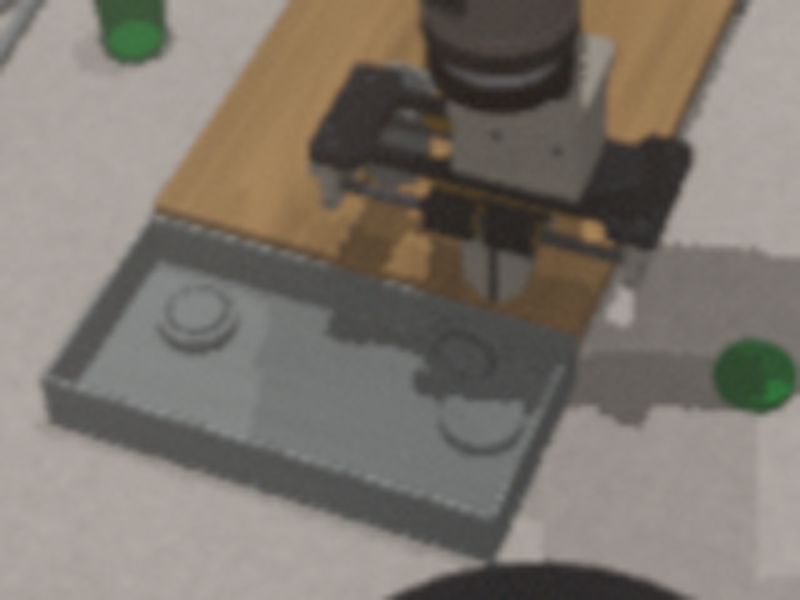

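Lid B sits about 8 mm right of the tool axis. Shifting, lowering to z≈47, then nudging forward.

```bash
python3 -m inch '[0.4,0,0,0,0,0,-1, 0.8,-0.1,-0.1,0,0,0,-1, 0.8,-0.1,-0.15,0,0,0,-1, 0.8,-0.1,-0.15,0,0,0,-1, 0.8,-0.1,-0.15,0,0,0,-1]' && python3 -m inch '[0.05,0.6,0,0,0,0,-1, 0.15,1.2,0,0,0,0,-1, 0.2,1.8,0,0,0,0,-1, 0.3,2.4,0,0,0,0,-1, 0.35,3,0,0,0,0,-1]'
python3 - <<'E'
from fit import *
o=bot.get_obs()
print(o["time"],o["tool_pos"],own(o["tool_pos"]),o["grip_width"],o["contact_force"])
im=bot.capture("wrist");cv2.imwrite("pics/w15.png",cv2.resize(im[:,:,::-1],None,fx=1.5,fy=1.5))
E
```

```text
time: 13.45
tool_pos: [495.0, 152.0, 46.9]
tcp_rot: [3.138, -0.004, 1.456]
contact_force: [0.2, -0.5, 0.1]
grip_width: 0.4
time: 13.95
tool_pos: [498.6, 182.7, 46.9]
tcp_rot: [3.138, -0.004, 1.457]
contact_force: [0.2, 0.6, 0.9]
grip_width: 0.6
13.95 [498.55855345 182.67899498  46.92406908] (np.float64(-69.32138359470677), np.float64(184.10251675774475)) 0.5931156936212851 [0.18819137 0.60080148 0.89752179]
```

View pics/w15.png

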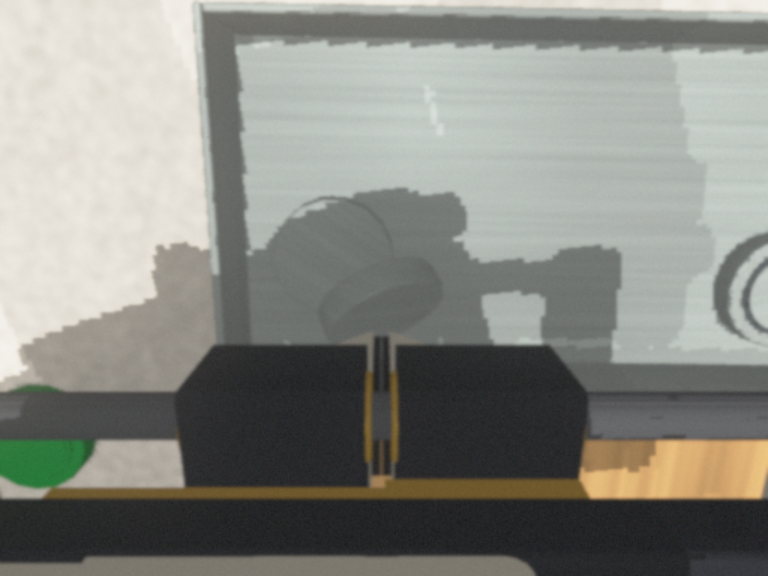

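Lid B is tipping forward onto lid A. Following through.

```bash
python3 -m inch '[0.05,0.6,0,0,0,0,-1, 0.15,1.2,-0.2,0,0,0,-1, 0.2,1.8,-0.4,0,0,0,-1, 0.3,2.4,-0.6,0,0,0,-1, 0.3,2.6,-0.6,0,0,0,-1]'
python3 - <<'E'
from fit import *
o=bot.get_obs()
print(o["time"],o["tool_pos"],own(o["tool_pos"]),o["grip_width"],o["contact_force"])
im=bot.capture("wrist");cv2.imwrite("pics/w16.png",cv2.resize(im[:,:,::-1],None,fx=1.5,fy=1.5))
E
```

```text
time: 14.5
tool_pos: [501.5, 210.0, 40.5]
tcp_rot: [3.138, -0.004, 1.457]
contact_force: [-0.8, 0.5, 0.6]
grip_width: 0.6
14.5 [501.53323049 209.97779436  40.54389482] (np.float64(-69.68582075680854), np.float64(211.5579984105372)) 0.5855789330832498 [-0.7782882   0.52118637  0.58281189]
```

View pics/w16.png

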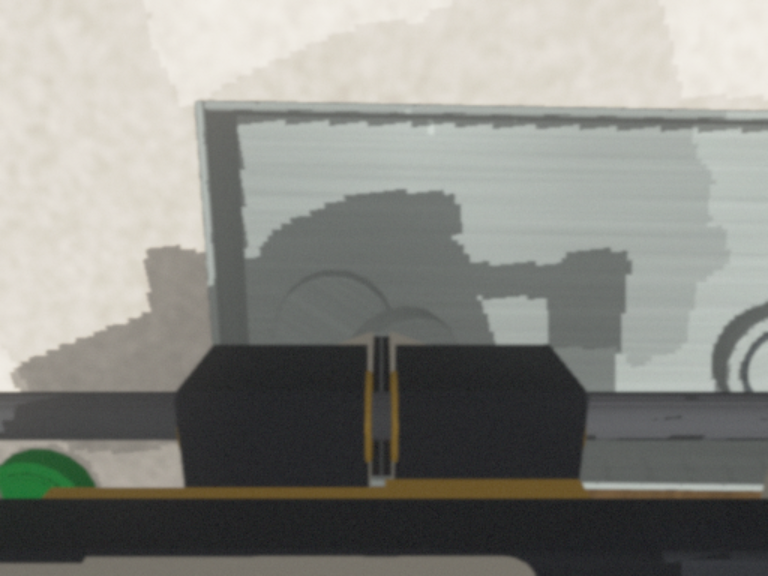

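Now raise the tool clear, back away and check everything.

```bash
python3 -m inch '[0,0,2,0,0,0,-1, 0,0,5,0,0,0,-1, 0,0,9,0,0,0,-1, 0,0,13,0,0,0,-1, 0,-2,16,0,0,0,-1]' && python3 -m inch '[0,-4,2,0,0,0,-1, 0,-7,3,0,0,0,-1, 0,-7,3,0,0,0,-1, 0,-7,3,0,0,0,-1, 0,-7,3,0,0,0,-1]'
python3 - <<'E'
from fit import *
o=bot.get_obs()
print(o["time"],o["tool_pos"],o["contact_force"])
for k in("wrist","side","scene"):
    im=bot.capture(k)[:,:,::-1]
    if k=="side": im=im[110:310,140:360]
    if k=="scene": im=im[120:280,110:430]
    f={"wrist":1.5,"side":3,"scene":2.4}[k]
    cv2.imwrite(f"pics/{k}17.png",cv2.resize(im,None,fx=f,fy=f,interpolation=cv2.INTER_CUBIC))
E
```

```text
time: 15.05
tool_pos: [501.9, 191.2, 203.4]
tcp_rot: [3.135, -0.006, 1.46]
contact_force: [0.7, -0.8, -0.4]
grip_width: 0.4
time: 15.55
tool_pos: [501.5, 121.8, 232.7]
tcp_rot: [3.137, -0.006, 1.46]
contact_force: [0.6, 0.3, -0.3]
grip_width: 0.4
15.55 [501.54924057 121.79106454 232.72648378] [ 0.59529089  0.26083732 -0.27524679]
```

View pics/wrist17.png

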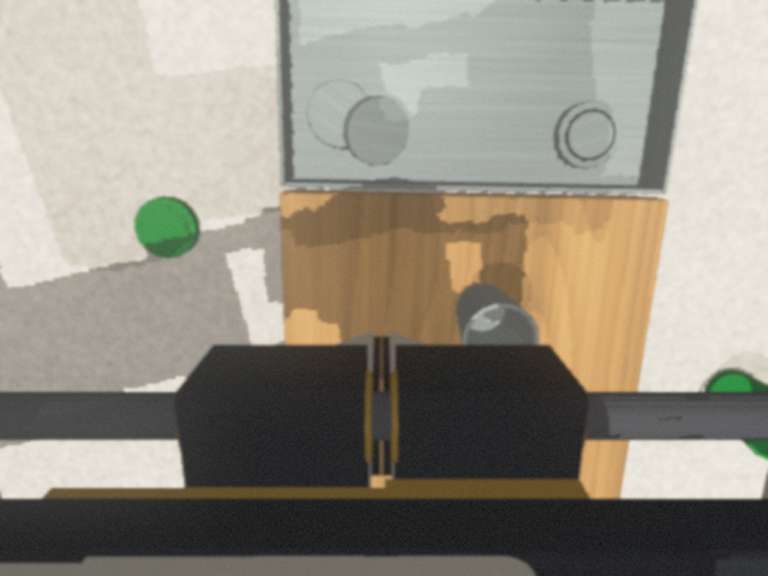

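View pics/side17.png

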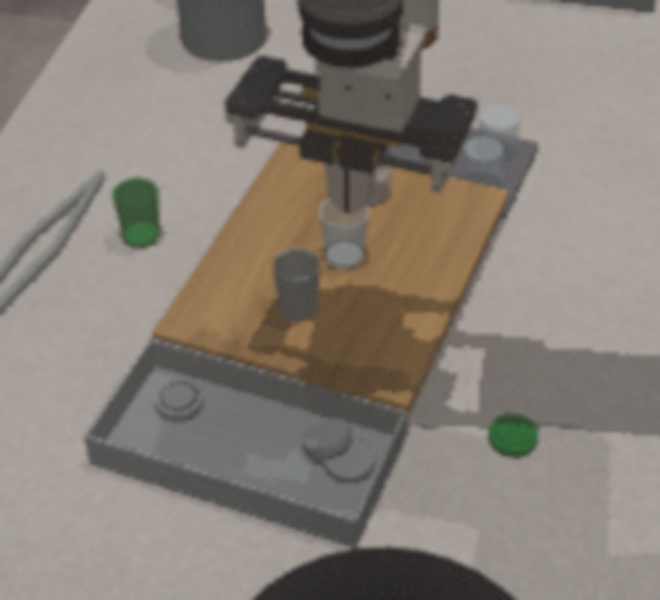

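View pics/scene17.png

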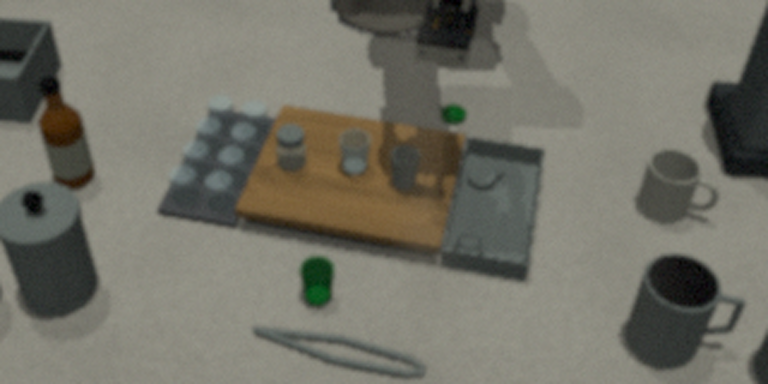

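All three lids are inside the tray. Lid 3 is flat at wrist px (585,134), lid A is flat, and lid B (376,130) rests partly on lid A. The board holds only the upright glass, jar and measure. Mug, bottle and the green look-alikes are where they were. Handing in.

```bash
python3 -c "
from plant import bot
print(bot.close_job())"
```

```text
the job is handed in; nothing more can be done
None
```

All three steel lids are off the board and in the wash tray, and the job is handed in at about 16 s of the 54 s allowed. I pushed each one along the board with half-open fingertips and picked none up.

- **Lids:** Two lie flat in the tray. The lid nearer the rack first landed standing on its edge. I toppled it with a fingertip nudge; it now rests slightly tilted on the lid under it, apparently below the tray rim. I did not measure its final height.
- **Other things:** In the last wrist, side and scene pictures, the glass, jar, measure, mug, bottle and green look-alikes stand where they were, judged by eye.
- **Forces and contact:** The wrist force read at the end of each call stayed under 2 N. At hand-in the gripper was clear, above 230 mm.
- **Disagreement:** The wrist and side cameras differed by 3 to 8 mm on some positions. None of my final checks failed.

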